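# Trial-lock the bench locking clamp on the flat bar and release it

## Task

Try the grip of the locking clamp that has the flat steel bar lying on its anvil (not the empty one): push its raised handle fully down until it snaps over centre and stays locked on the bar by itself, and take your hand away. Then press its release paddle so that the handle springs open again, and leave the paddle free and the bar lying on the anvil where it was. Leave the other clamp alone.

Things in the scene. Friction and masses are not known exactly. Their poses are not given: they have to be found in the camera images.
- clamp: bolted-down steel locking clamp with the flat bar on its anvil; foot 345x64x10 mm (x -115 to 230). Origin on the bench under the jaw pivot; x runs from jaw to release paddle, z up. Anvil top at x -85, height 40. Handle hinge (along y) at x 48, height 102; the handle points to +x: open it rises at 47 degrees (tip x 122, height 181); closed it is level (tip x 156, top 111 high), short of the paddle
- clamp_grip (a point): point on the upper face of the handle's black rubber grip (52 long, 24 wide, 18 mm thick), 85 mm along the handle from its hinge and 9 mm above its centreline; moves with the handle. Pushed square to the handle it needs about 10 N at most; follow it round the hinge
- clamp_handle (a joint): handle angle: 0 open (raised), grows as the handle is pushed down; dead centre at 0.70, stop at 0.82 (level). Left alone short of dead centre it springs back to 0; beyond it stays at 0.82, locked
- clamp_jaw: upper jaw of that clamp with its sprung round pad (22 mm across), driven by the handle; origin at the jaw pivot, 70 mm above the bench. Open, the pad is about 18 mm above the bar; locked, it presses the bar on the anvil with about 11 N
- clamp_paddle (a point): middle of the upper face of the release paddle, a flat steel tab 32 x 34 mm, 203 mm from the clamp's origin along its x, 66 mm above the bench at rest; moves with the lever
- clamp_release (a joint): release lever: 0 at rest, grows as the paddle goes down, stop 0.30 (paddle 20 mm lower); pivot along y at clamp x 135, height 58 mm. Its inner end lies under the handle and, between about 0.05 and 0.2, lifts the locked handle back over centre; the paddle needs up to about 8 N; a spring returns it
- flat_offcut: flat dark steel bar 40 x 120 x 6 mm, loose, lying flat across the anvil of the clamp; origin at the centre of its underside, long side along its y
- other_clamp_handle (a joint): handle of the second clamp of the same make, whose anvil is empty; 0 open; to be left alone
Mind the look-alikes: they are no part of the job. There is more than one size of the flat_offcut; the job needs the largest.

How it is judged:
On the way, in this order (a step that is already met when the one before it is completed fails the run):
1. the clamp is locked on the bar by itself: handle past dead centre, jaw pressing the bar, the robot touching nothing (value of joint clamp_handle above 0.76 rad and contact force between clamp_jaw and flat_offcut above 3 N and contact force between each of the fingers, the arm and anything else below 0.3 N), for 0.2 s.
2. the release paddle is pressed while the handle is still down (value of joint clamp_release above 0.07 rad and value of joint clamp_handle above 0.6 rad).
At the end, for the whole second after the job is handed in: the handle is sprung open (under 0.2 rad), the release paddle is back up (under 0.05 rad), the flat bar lies at rest flat on the anvil within 15 mm of where it was, and the other clamp's handle is still open (under 0.15 rad) (value of joint clamp_handle below 0.2 rad and value of joint clamp_release below 0.05 rad and distance of flat_offcut from where it was at the start of the episode below 0.015 m and angle between flat_offcut's own z axis and vertical below 0.1 rad and linear speed of flat_offcut below 0.02 m/s and value of joint other_clamp_handle below 0.15 rad); the robot touches nothing.
It fails at once if the other clamp is worked (value of joint other_clamp_handle above 0.2 rad).
It also fails if it takes over 42 s, if anything falls off the work surface, if the arm or the gripper's body presses on something with over 40 N, if the wrist force passes 120 N, or if a joint passes its speed limit or range.

## Robot

A 6-joint arm with a two-finger parallel gripper is mounted at the origin on the work surface; the furniture and walls round the work are solid. World frame = base frame: x ahead of the robot, y to its left, z up, the work surface at z = 0. Lengths are in m, angles in rad, forces in N, time in s.
With the tool pointing down it reaches from about 0.35 to 1 m from the base axis. Payload 7.1 kg.
Tool frame: the origin (TCP) lies between the finger pads; the fingertips stand 22 mm ahead of it and the grasp point (between the pads) lies 3 mm ahead of it; z points along the fingers, y is the line along which they close (so a half turn about z gives the same grasp; the last joint's range is limited). The gripper opens to 85 mm and grips with 20 to 120 N. Pads are 22 mm wide; open, the fingers measure 114 mm over their backs; the gripper's body (76 mm by 85 mm) begins 54 mm behind the grasp point. The pads swing forward as they close: fully open they stand 13 mm farther back than shut.
Start: joints at [1.17, 0.423, 1.63, -0, 1.089, -0.019], TCP at [0.233, 0.58, 0.253] pointing down, gripper open.
Joint ranges: [-3, 3], [-0.9, 2.11], [0.09, 2.58], [-1.31, 4.45], [0.11, 2.69], [-2.54, 2.54]. Speed limits (rad/s): [2.39, 2.39, 3.01, 3.14, 3.14, 3.14].

## Interface

Orientations are given as a rotation vector (axis times angle).
In Python, from rig import manip gives the robot as it stands. The module is installed in compiled form; this text tells all that it offers. Calls block until the motion is done:
- manip.move_to(position, orientation): joint-space move of the TCP to a pose.
- manip.servo_line(position, orientation=None, rate=0.15): straight line of the TCP; orientation=None keeps the orientation; rate is the mean speed in m/s.
- manip.set_joints(angles): joint-space move.
- manip.command_gripper(opening, f_grip=None): finger opening in m; f_grip is the grip in N (None keeps the last); returns when the fingers have stopped.
- manip.hold(seconds).
- manip.solve_ik(position, orientation): joint angles nearest the present ones, or None.
- manip.camera(name): name is "scene" or "top" or "wrist"; returns a dict with "image" (400x640x3 uint8, red, green, blue), "fx", "fy", "cx", "cy" (pixels), "cam_to_world" (4x4, takes a point from camera to world coordinates); the wrist camera has in their place "mount" (4x4, takes a point from camera to tool coordinates, whose origin is the TCP and whose axes are the flange's). Camera axes: x right, y down, z forward; pixel columns grow to the right and rows downward; lengths in m; the calibration is good to about 2 mm. A picture is of the moment at which its call begins: read the wrist's pose just before it. There is no depth.
A pose or a line that the arm cannot do raises manip.IKError and nothing moves.
- manip.sign_off(): hands the job in; it is judged then, once.
Readings, each from a call of its own:
- manip.get_time(): time.
- manip.get_joint_positions(): joint angles.
- manip.get_joint_vel(): joint speeds.
- manip.get_tau(): joint torques, N m.
- manip.get_position(): TCP position.
- manip.get_ee_rot(): TCP orientation.
- manip.get_contact_force(): force on the tool from outside, world axes, zero at the start.
- manip.get_torque(): the same for the moment, N m.
- manip.get_width(): finger opening in m.
- manip.get_grip_force(): force on a finger pad.
Only numpy, scipy, OpenCV 4.12 (cv2) and the standard library are available. Lean on these libraries where they do the work, as an engineer would, in place of code of your own. Each camera call takes 0.05 s, during which the arm holds its last target. There are 200 camera calls.

## Working session

There is one attempt and no reset: what is moved stays moved. The work goes in short steps, each a Python script; the robot and the scene stay as the last script left them, time stands still between calls to the robot, and variables do not carry over. Pictures are saved under pics/ and viewed, at most 10 in all, crops included, and the job is handed in when it is done.

```bash
mkdir -p pics
python3 - <<'E'
from rig import manip
import cv2,numpy as np,pickle
d={}
for n in("scene","top"):
    c=manip.camera(n); d[n]=c; cv2.imwrite(f"pics/{n}0.png",c["image"][:,:,::-1]); print(n,c["fx"],c["fy"],c["cx"],c["cy"],np.round(c["cam_to_world"],3).tolist())
pickle.dump(d,open("c0.pkl","wb"))
print(manip.get_time(),manip.get_ee_rot(),manip.get_contact_force())
E
```

```text
scene 494.92423971155887 494.92423971155887 330.56468058670174 200.89205479442293 [[0.666, -0.292, 0.686, -0.547], [-0.746, -0.291, 0.599, -1.0], [0.025, -0.911, -0.412, 0.737], [0.0, 0.0, 0.0, 1.0]]
top 448.6463399777072 448.6463399777072 319.0073036960435 197.66416109405253 [[-0.022, -0.982, 0.186, 0.243], [-1.0, 0.018, -0.024, -0.072], [0.02, -0.186, -0.982, 1.211], [0.0, 0.0, 0.0, 1.0]]
0.1 [-5.96024268e-01 -3.08425659e+00  2.11590151e-03] [0.02978601 0.52265545 0.59684411]
```

View pics/scene0.png

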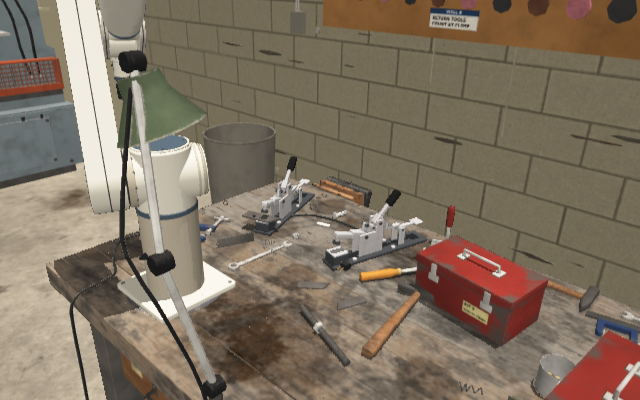

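View pics/top0.png

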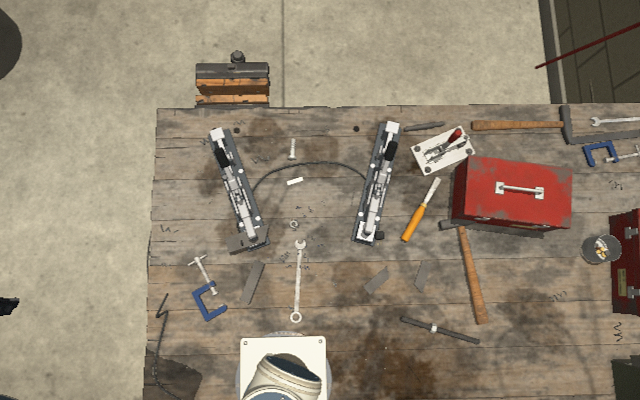

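Run:
```python
import cv2
a=cv2.imread("pics/top0.png")[115:260,190:420]; b=cv2.imread("pics/scene0.png")[145:275,220:440]
a=cv2.resize(a,(690,435//1),interpolation=cv2.INTER_CUBIC)[:,:300]
a2=cv2.resize(cv2.imread("pics/top0.png")[115:260,190:290],(400,580),interpolation=cv2.INTER_CUBIC)
b2=cv2.resize(cv2.imread("pics/scene0.png")[150:250,235:335],(400,400),interpolation=cv2.INTER_CUBIC)
b2=cv2.copyMakeBorder(b2,0,180,0,0,cv2.BORDER_CONSTANT)
cv2.imwrite("pics/crop1.png",cv2.hconcat([a2,b2]))
```

```text
(no output)
```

View pics/crop1.png

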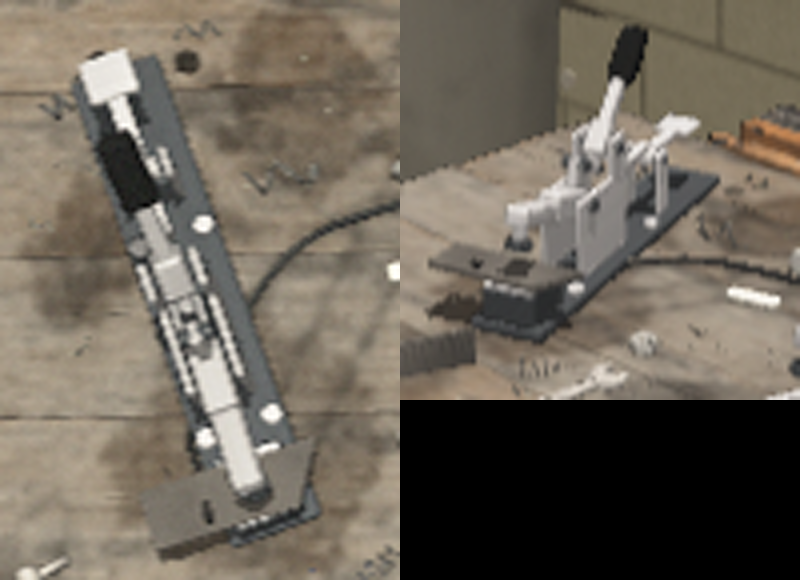

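```bash
cat > h.py <<'E'
import numpy as np,pickle
def ray(c,u,v):
    M=c["cam_to_world"]; d=M[:3,:3]@[(u-c["cx"])/c["fx"],(v-c["cy"])/c["fy"],1]; return M[:3,3],d/np.linalg.norm(d)
def onz(c,u,v,z):
    o,d=ray(c,u,v); return o+d*(z-o[2])/d[2]
def tri(a,b):
    (o1,d1),(o2,d2)=a,b; t=np.linalg.lstsq(np.c_[d1,-d2],o2-o1,rcond=None)[0]
    p,q=o1+t[0]*d1,o2+t[1]*d2; return (p+q)/2,np.linalg.norm(p-q)
E
python3 - <<'E'
from h import *
import cv2
d=pickle.load(open("c0.pkl","rb")); T,S=d["top"],d["scene"]
def cen(c,box,f):
    x0,y0,x1,y1=box; I=c["image"][y0:y1,x0:x1].astype(int); m=f(I).astype(np.uint8)
    n,l,s,ce=cv2.connectedComponentsWithStats(m); k=1+s[1:,4].argmax(); print(s[k],ce[k]+[x0,y0]); return ce[k]+[x0,y0]
blk=lambda I:I.max(2)<45
wht=lambda I:I.min(2)>175
gt=cen(T,(208,143,235,175),blk); gs=cen(S,(280,150,305,175),blk)
pt=cen(T,(205,122,228,142),wht)
ps=cen(S,(297,174,318,188),wht)
print("grip",tri(ray(T,*gt),ray(S,*gs)),onz(T,*gt,.170))
print("paddle",tri(ray(T,*pt),ray(S,*ps)),onz(T,*pt,.066))
cr=lambda x,y:(190+x/4-.4,115+y/4-.4)
A=onz(T,*cr(157,58),.01);B=onz(T,*cr(320,512),.01);print("edge",A,B,np.linalg.norm(A-B))
x=(A-B)/np.linalg.norm(A-B);y=np.array([-x[1],x[0],0]);o=B+115*.001*x+.032*y
print("origin",o,"yaw",np.arctan2(x[1],x[0]),"paddle pred",o+.203*x,"grip pred",o+.106*x)
# bar: corners
for u,v in((145,490),(160,548),(318,435),(300,490)): print("bar",onz(T,*cr(u,v),.046))
E
```

```text
[  6   5  16  21 178] [221.5505618  157.70224719]
[ 7  7 10 14 91] [291.62637363 163.14285714]
[  5   5  14  15 141] [216.95035461 134.13475177]
[ 0  5 13  9 51] [302.31372549 182.01960784]
grip (array([0.54463057, 0.13398443, 0.16316622]), np.float64(0.003466389515239297)) [0.54135762 0.13376944 0.17      ]
paddle (array([0.63770489, 0.17061102, 0.05762687]), np.float64(0.0035383430280851538)) [0.63619044 0.16770496 0.066     ]
edge [0.66963019 0.14663034 0.01      ] [0.35045569 0.03342705 0.01      ] 0.33865520485856476
origin [0.44814372 0.10202769 0.01      ] yaw 0.34083374956141577 paddle pred [0.63946641 0.16988511 0.01      ] grip pred [0.54804621 0.13746063 0.01      ]
bar [0.36374061 0.14329236 0.046     ]
bar [0.32615647 0.133055   0.046     ]
bar [0.39745099 0.03149495 0.046     ]
bar [0.36175551 0.04318471 0.046     ]
```

The left clamp (top-view px ~(238,190), origin ≈ (0.446, 0.101), yaw 0.343) has the bar across its anvil at px (242,241). The right one, at px (375,185), has an empty anvil, so the left clamp is the one to work. The bar measures about 117 x 40 mm, which fits the largest size. Paddle, grip and foot edge all agree on its pose.

```bash
cat >> h.py <<'E'
from scipy.spatial.transform import Rotation as R
yaw=.343; X=np.array([np.cos(yaw),np.sin(yaw),0]); Y=np.array([-X[1],X[0],0]); Z=np.array([0,0,1.])
O=np.array([.6370,.1690,0])-.203*X
def W(x,z,y=0): return O+x*X+y*Y+z*Z
def pose(p,t,back=0.):   # fingertip at p, tool tilted t (approach leans to +x), tip held back
    z=np.sin(t)*X-np.cos(t)*Z; return p-z*(.022+back), R.from_matrix(np.c_[np.cross(Y,z),Y,z]).as_rotvec()
def grip(th): return W(.048+.085*np.cos(th)-.009*np.sin(th), .102+.085*np.sin(th)+.009*np.cos(th))
E
python3 - <<'E'
from h import *
from rig import manip
for th in(.82,.6,.4,.2,0): print(th,grip(th),manip.solve_ik(*pose(grip(th),.6*th)))
print(manip.solve_ik(*pose(W(.205,.066),-.25)))
manip.command_gripper(.003,20)
manip.move_to(*pose(grip(.82),.6*.82,.06))
print(manip.get_time(),manip.get_position(),manip.get_contact_force(),manip.get_width())
import cv2
c=manip.camera("top");d=manip.camera("scene")
a=cv2.resize(c["image"][100:270,180:320],(480,583));b=cv2.resize(d["image"][120:260,220:320],(300,420))
b=cv2.copyMakeBorder(b,0,163,0,0,cv2.BORDER_CONSTANT)
cv2.imwrite("pics/app.png",cv2.hconcat([a,b])[:,:,::-1])
E
```

```text
0.82 [0.5394427  0.13416074 0.17028739] [ 0.18106804  0.28140045  2.14832692  0.32941474  0.23766742 -2.03458457]
0.6 [0.55231007 0.13875588 0.15742263] [ 0.19838678  0.33647464  2.04487298  0.12868841  0.40669899 -1.82454958]
0.4 [0.56145792 0.14202273 0.14339011] [ 0.2109319   0.39656429  1.95395967  0.05954585  0.55387357 -1.74978102]
0.2 [0.56779799 0.14428686 0.12770749] [ 0.22105103  0.46244451  1.86694031  0.02279111  0.69321825 -1.70940891]
0 [0.5710775  0.14545803 0.111     ] [ 2.29210383e-01  5.31528213e-01  1.78457492e+00 -4.44089210e-16
  8.25489519e-01 -1.68458594e+00]
[ 0.25183798  0.77994073  1.44069302 -0.02446286  1.17007077 -1.64959505]
2.7667 [0.5032058  0.12157688 0.24274078] [-0.12437575 -1.44810497 -0.61126018] 0.002515132180685373
```

View pics/app.png

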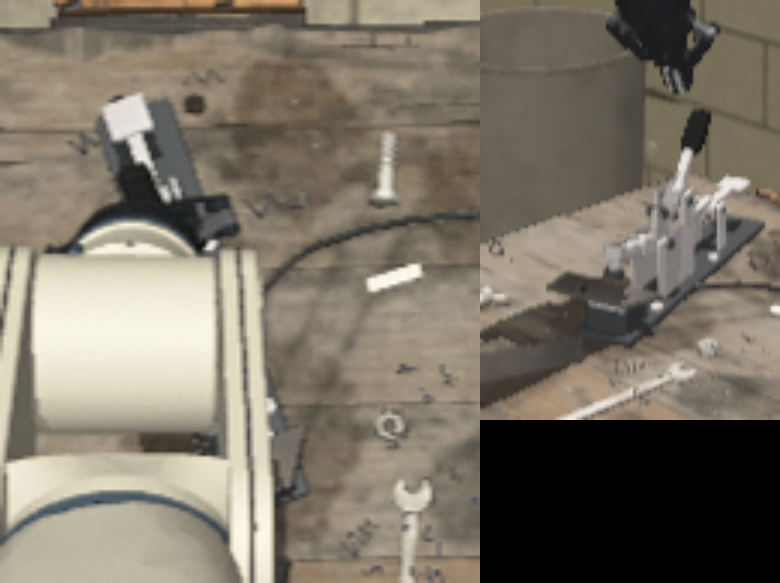

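The fingers stand above and in line with the black grip (crop px (675,85) against (690,135)), and the path is clear. I'll approach to contact, then follow the arc down.

Run:
```python
from h import *
from rig import manip
F=lambda:manip.get_contact_force()
manip.servo_line(*pose(grip(.82),.492,.012),rate=.1); f0=F()
for b in np.arange(.009,-.010,-.003):
    manip.servo_line(*pose(grip(.82),.492,b),rate=.05); f=F()-f0
    print(round(b,3),np.round(f,1))
    if np.linalg.norm(f)>2.0: break
for th in np.arange(.75,-.001,-.075):
    manip.servo_line(*pose(grip(th),.6*th),rate=.06); f=F()-f0
    print("th",round(th,3),np.round(f,1),round(manip.get_time(),2))
    if np.linalg.norm(f)>25: break
```

```text
0.009 [-0.5 -0.5  0.5]
0.006 [-1.3  0.1  0.2]
0.003 [-0.4 -1.   0. ]
-0.0 [-1.2 -0.7  3. ]
th 0.75 [-1.2 -2.4  4.3] 4.76
th 0.675 [-2.2 -2.3  5.3] 5.03
th 0.6 [-1.8 -1.2  5.6] 5.29
th 0.525 [-1.2 -1.9  6. ] 5.56
th 0.45 [-1.3 -1.5  5.7] 5.83
th 0.375 [-1.  -1.5  5.8] 6.08
th 0.3 [-1.  -1.1  6.4] 6.34
th 0.225 [2.2 0.5 4. ] 6.6
th 0.15 [-0.8  0.2  1.6] 6.86
th 0.075 [ 0.5 -0.  -0.3] 7.12
th 0.0 [-3.6 -1.6  2.9] 7.38
```

Run:
```python
from h import *
from rig import manip
import cv2
manip.servo_line(*pose(grip(0),0,.12),rate=.15)
manip.hold(.4)
manip.move_to(*pose(W(.205,.066),-.25,.05))
print(manip.get_time(),manip.get_position(),pose(W(.205,.066),-.25,.05)[0])
c=manip.camera("top");d=manip.camera("scene")
a=cv2.resize(c["image"][100:270,180:320],(480,583));b=cv2.resize(d["image"][120:260,220:320],(300,420))
b=cv2.copyMakeBorder(b,0,163,0,0,cv2.BORDER_CONSTANT)
cv2.imwrite("pics/lock.png",cv2.hconcat([a,b])[:,:,::-1])
```

```text
9.3667 [0.65518529 0.17550465 0.13558579] [0.65565897 0.17566341 0.13576169]
```

View pics/lock.png

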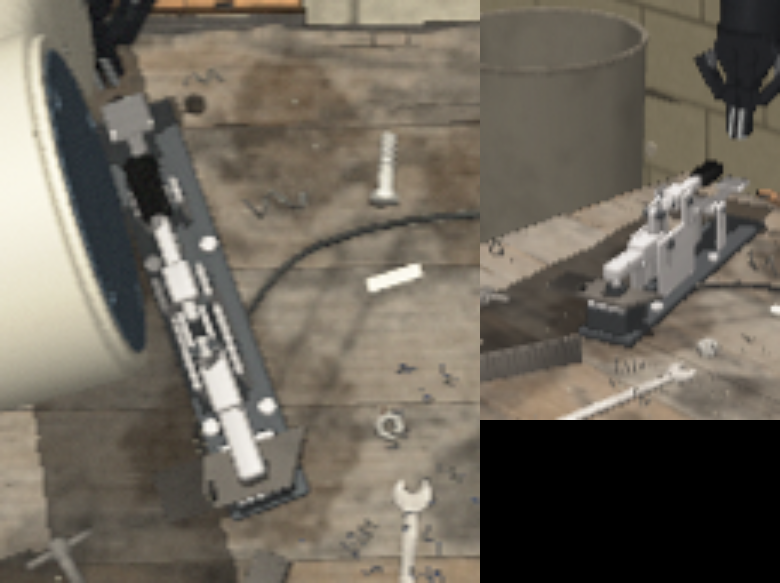

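The clamp is locked: the handle is level (crop px (150,190)), the jaw is down on the bar, and the bar's right corner (305,430) hasn't shifted. Fingers hang over the paddle (scene crop (740,135) above (738,185)). Now I'll press the paddle.

Run:
```python
from h import *
from rig import manip
import cv2
F=manip.get_contact_force
manip.servo_line(*pose(W(.205,.066),-.25,.012),rate=.1); f0=F()
for dz in np.arange(.006,-.0181,-.003):
    manip.servo_line(*pose(W(.205,.066+dz),-.25),rate=.04); f=F()-f0
    print(round(dz,3),np.round(f,1))
    if np.linalg.norm(f)>20: break
manip.hold(.2)
manip.servo_line(*pose(W(.205,.066),-.25,.08),rate=.1)
manip.move_to([.35,.5,.3],pose(O,0)[1])
manip.hold(.5)
print(manip.get_time())
c=manip.camera("top");d=manip.camera("scene")
a=cv2.resize(c["image"][100:270,180:320],(480,583));b=cv2.resize(d["image"][120:260,220:320],(300,420))
b=cv2.copyMakeBorder(b,0,163,0,0,cv2.BORDER_CONSTANT)
cv2.imwrite("pics/end.png",cv2.hconcat([a,b])[:,:,::-1])
```

```text
0.006 [ 0.8 -0.3  0.3]
0.003 [ 1.4  0.7 -0.3]
0.0 [0.9 0.6 1.8]
-0.003 [1.4 0.1 1.4]
-0.006 [0.7 0.9 3.9]
-0.009 [1.3 0.2 7.1]
-0.012 [ 0.3 -0.   5.9]
-0.015 [1.4 0.1 2.3]
-0.018 [ 0.2 -0.2  3.4]
15.8417
```

View pics/end.png

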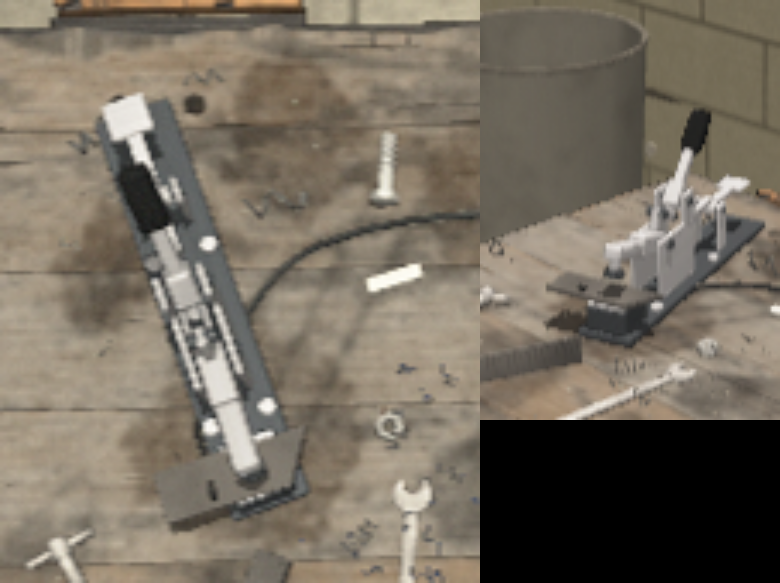

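The handle is open again (crop px (145,200), as at the start), the paddle is back up (128,118), and the bar lies unmoved on the anvil (230,475).

```bash
python3 -c "
from rig import manip
print(manip.sign_off())"
```

```text
the job is handed in; nothing more can be done
None
```

I locked the clamp on the bar, took the hand away, then released it with the paddle. The last pictures show its handle open, the paddle up and the bar in place; I did not touch the other clamp. The job is handed in, but the verdict was not shown.

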